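# Clamp the 30 mm house blank in the cam vise

### The job

Among the four look-alike wooden house blanks find the one that is 30 mm wide and stand it, roof up and fully down on the bed, squarely between the open jaws of the small vise, with its long side walls facing the jaws. Then turn the vise's black knob clockwise until it clicks past its detent and stays there, so that the blank is clamped, and let go. Do not knock over the paint pot or the glue jar.

Things in the scene. Friction and masses are not known exactly. Their poses are not given: they have to be found in the camera images.
- house_a: One of four look-alike wooden house blanks: 46 mm long (x, along the ridge), 60 mm high, 50 g; they differ only in width (y, between the long side walls): 22, 26, 30 or 34 mm. Which letter has which is not told: gauge it, e.g. between the fingers. Side walls upright to 43-49 mm (60 less half the width), then a 45-degree gable roof. Origin: centre of the underside; z up.
- house_b: One of four look-alike wooden house blanks: 46 mm long (x, along the ridge), 60 mm high, 50 g; they differ only in width (y, between the long side walls): 22, 26, 30 or 34 mm. Which letter has which is not told: gauge it, e.g. between the fingers. Side walls upright to 43-49 mm (60 less half the width), then a 45-degree gable roof. Origin: centre of the underside; z up.
- house_c: One of four look-alike wooden house blanks: 46 mm long (x, along the ridge), 60 mm high, 50 g; they differ only in width (y, between the long side walls): 22, 26, 30 or 34 mm. Which letter has which is not told: gauge it, e.g. between the fingers. Side walls upright to 43-49 mm (60 less half the width), then a 45-degree gable roof. Origin: centre of the underside; z up.
- house_d: One of four look-alike wooden house blanks: 46 mm long (x, along the ridge), 60 mm high, 50 g; they differ only in width (y, between the long side walls): 22, 26, 30 or 34 mm. Which letter has which is not told: gauge it, e.g. between the fingers. Side walls upright to 43-49 mm (60 less half the width), then a 45-degree gable roof. Origin: centre of the underside; z up.
- vise: Small blue cam vise fixed on the mat: base 200 x 84 x 10 mm. Origin: centre of its underside, 3 mm above the table. It clamps along its own x. Both steel jaws are 30 mm wide (y) and stand 18 mm above the bed; fixed jaw's face at x = +62 mm, moving jaw's face at x = +27 mm when fully open (gap 35 mm).
- moving_jaw: Spring-backed moving steel jaw, 10 x 30 x 18 mm; origin at the middle of its underside, its face 5 mm further along the vise's +x. Turning the knob drives it 6.25 mm per rad towards the fixed jaw (empty gap about 28 mm when locked): a 30 mm blank is gripped, a 26 mm one stays loose, a 34 mm one does not let it lock.
- seat (a point): Point on the vise's bed (top of base plate) midway between the open jaws, where the underside of the blank goes; 45 mm from the vise's origin along +x, 13 mm above the table. Axes as the vise's.
- cam_knob (a joint): Knob angle, rad: 0 = open stop (it starts between 0 and 0.2), grows clockwise seen from above; spring detent is felt from 0.65, its crest is at 0.9 (about 0.1 N m), it clicks past and holds from about 1.05; hard stop at 1.3.
- knob_grip (a point): Where to grip the knob: on its vertical axis (55 mm from the vise's origin along -x), 46 mm above the table. The black bar is 46 mm long (this point's x), 12 mm wide (y), 26 mm high: its top 4 mm above this point, its foot 22 mm below, on a steel disc of 20 mm radius. The point turns with the knob; at joint 0 its x is the vise's x.
- paint_pot: White paint pot standing among the blanks, 32 mm across, 34 mm high; origin at the centre of its underside. Not to be knocked over.
- glue_jar: Glass glue jar, 44 mm across, 60 mm high; origin at the centre of its underside. Not to be knocked over.

How it is judged (in metres and radians):
On the way, in this order (a step that is already met when the one before it is completed fails the run):
1. a blank stands upright on the bed between the jaws while the knob is still open (value of joint cam_knob below 0.6 rad and ((horizontal distance between house_a and seat below 0.008 m and z of house_a in the frame of seat between -0.003 and 0.003 m and angle between house_a's own z axis and vertical below 0.1 rad and angle between the y axis of house_a and the x axis of vise, either way round below 0.14 rad) or (horizontal distance between house_b and seat below 0.008 m and z of house_b in the frame of seat between -0.003 and 0.003 m and angle between house_b's own z axis and vertical below 0.1 rad and angle between the y axis of house_b and the x axis of vise, either way round below 0.14 rad) or (horizontal distance between house_c and seat below 0.008 m and z of house_c in the frame of seat between -0.003 and 0.003 m and angle between house_c's own z axis and vertical below 0.1 rad and angle between the y axis of house_c and the x axis of vise, either way round below 0.14 rad) or (horizontal distance between house_d and seat below 0.008 m and z of house_d in the frame of seat between -0.003 and 0.003 m and angle between house_d's own z axis and vertical below 0.1 rad and angle between the y axis of house_d and the x axis of vise, either way round below 0.14 rad))), for 0.2 s.
2. the knob has clicked past its detent and the jaw grips the 30 mm blank (jaws 28 to 32 mm apart) (value of joint cam_knob above 1.05 rad and x of moving_jaw in the frame of vise between 0.025 and 0.029 m and contact force between any of house_a, house_b, house_c, house_d and moving_jaw above 2 N), for 0.2 s.
At the end, for the whole second after the job is handed in: The 30 mm blank (jaws on it 28 to 32 mm apart) stands in the vise at rest: within 8 mm of the seat, on the bed within 3 mm, upright within 0.1 rad, its width along the clamping axis within 0.06 rad; knob above 1.05 rad, moving jaw pressing the blank with over 2 N (value of joint cam_knob above 1.05 rad and x of moving_jaw in the frame of vise between 0.025 and 0.029 m and ((horizontal distance between house_a and seat below 0.008 m and z of house_a in the frame of seat between -0.003 and 0.003 m and angle between house_a's own z axis and vertical below 0.1 rad and angle between the y axis of house_a and the x axis of vise, either way round below 0.06 rad and contact force between house_a and moving_jaw above 2 N and linear speed of house_a below 0.02 m/s) or (horizontal distance between house_b and seat below 0.008 m and z of house_b in the frame of seat between -0.003 and 0.003 m and angle between house_b's own z axis and vertical below 0.1 rad and angle between the y axis of house_b and the x axis of vise, either way round below 0.06 rad and contact force between house_b and moving_jaw above 2 N and linear speed of house_b below 0.02 m/s) or (horizontal distance between house_c and seat below 0.008 m and z of house_c in the frame of seat between -0.003 and 0.003 m and angle between house_c's own z axis and vertical below 0.1 rad and angle between the y axis of house_c and the x axis of vise, either way round below 0.06 rad and contact force between house_c and moving_jaw above 2 N and linear speed of house_c below 0.02 m/s) or (horizontal distance between house_d and seat below 0.008 m and z of house_d in the frame of seat between -0.003 and 0.003 m and angle between house_d's own z axis and vertical below 0.1 rad and angle between the y axis of house_d and the x axis of vise, either way round below 0.06 rad and contact force between house_d and moving_jaw above 2 N and linear speed of house_d below 0.02 m/s))); the robot touches nothing.
It fails at once if the paint pot or the glue jar is knocked over (angle between any of paint_pot, glue_jar's own z axis and vertical above 0.7 rad).
It also fails if it takes over 64 s, if anything falls off the work surface, if the arm or the gripper's body presses on something with over 40 N, if the wrist force passes 120 N, or if a joint passes its speed limit or range.

### The arm

A 6-joint arm with a two-finger parallel gripper is mounted at the origin on the work surface. World frame = base frame: x ahead of the robot, y to its left, z up, the work surface at z = 0. Lengths are in m, angles in degrees, forces in N, time in s.
With the tool pointing down it reaches from about 0.425 to 1.125 m from the base axis. Payload 14.9 kg.
Tool frame: the origin (TCP) lies at the very end of the fingers, on their centre line; the grasp point (between the pads) lies 19 mm behind it; z points along the fingers, y is the line along which they close (so a half turn about z gives the same grasp; the last joint's range is limited). The gripper opens to 91 mm and grips with 3 to 60 N. Pads are 32 mm wide; open, the fingers measure 118 mm over their backs; the gripper's body (76 mm by 178 mm) begins 60 mm behind the grasp point.
Start: joints at [-78.111, 21.709, 99.362, -0, 58.929, -1.908], TCP at [0.167, -0.68, 0.214] pointing down, gripper open.
Joint ranges: [-158.91, 158.91], [-42.39, 125.64], [0.06, 152.35], [-60.88, 240.88], [17.5, 164.5], [-176.32, 176.32]. Speed limits (degrees/s): [108.29, 108.29, 136.94, 180, 180, 180].

### API

Orientations are given as [roll, pitch, yaw] about the fixed x, y, z axes, in that order (R = Rz(yaw) Ry(pitch) Rx(roll)).
In Python, from rig import env, camera, ticket gives the robot as it stands.
- The arm moves only by the shell command python3 -m handwheel 'ROWS'. ROWS is JSON, one flat list of numbers, 7 for each row, row after row: the shift along the world's x, y, z normalised to -1 to 1, where 1 is 0.5 m, then the turn, a rotation vector about the world's x, y, z normalised to -1 to 1, where 1 is 360 degrees, then the opening, from 0 (shut) to 1 (fully open). A call has exactly 5 rows; each row shifts and turns the commanded pose from where the row before left it; what a row does not reach is not made up. A row lasts 1/10 s, in which the tool goes at most 50 mm and 8.59 degrees, less where a joint would pass 70% of its speed; a pose out of reach is approached as far as the arm can. A call with a number of a shift or a turn outside -1 to 1 is refused whole. A call with a gripper value outside its range is refused whole. The fingers move at their own pace and stop on an object; the grip force is fixed at half the most. Time passes only in rows, so rows that do not move let the fingers close, or fill a call up. It gives the time, the measured TCP pose, the force, the opening and the grip force at its end, in the units of the state.
- env.state(): the state, without advancing time (a new reading comes with each control period).
- camera(name): name is "scene" or "top"; returns a dict with "pixels" (384x512x3 uint8, blue, green, red), "camera_matrix" (3x3 intrinsics, pixels), "xyz" and "orientation" of the camera in the world. Camera axes: x right, y up, looking along -z (the intrinsics and any distortion apply to the point x, -y, -z); pixel columns grow to the right and rows downward; lengths in m; the calibration is good to about 2 mm. A picture is of the moment at which its call begins. There is no depth.
- ticket.close_job(): hands the job in; it is judged then, once.
The state is a dict: "t": time; "joints": joint angles; "qd": joint speeds; "effort": joint torques, N m; "tcp_pos": TCP position; "eef_rot": TCP orientation; "force": force on the tool from outside, world axes, zero at the start; "ft_torque": the same for the moment, N m; "grip_width": finger opening in m; "gripper_force": force on a finger pad.
Only numpy, scipy, OpenCV 4.12 (cv2) and the standard library are available. Lean on these libraries where they do the work, as an engineer would, in place of code of your own. Each camera call takes 0.05 s, during which the arm holds its last target. There are 200 camera calls.

## Working session

There is one attempt and no reset: what is moved stays moved. The work goes in short steps, Python scripts to look and compute and a shell command to move; the robot and the scene stay as the last step left them, time stands still between calls to the robot, and variables do not carry over. Pictures are saved under pics/ and viewed, at most 10 in all, crops included, and the job is handed in when it is done.

```bash
mkdir -p pics; ls; python3 - <<'E'
from rig import env,camera
import cv2
print(env.state())
for n in("scene","top"):
    c=camera(n);cv2.imwrite(f"pics/{n}0.png",c["pixels"]);print(n,c["camera_matrix"],c["xyz"],c["orientation"],[k for k in c])
E
```

```text
pics
{'t': 0.0, 'joints': array([-7.81119056e+01,  2.17388270e+01,  9.93964943e+01, -1.36202259e-04,
        5.89278242e+01, -1.90606226e+00]), 'qd': array([-0.04710626,  0.03373648,  0.06376159,  0.00781225,  0.08164012,
       -0.0290907 ]), 'effort': array([ 7.23429894e-04, -7.63715529e+01, -4.34370589e+01,  6.49317121e-02,
        4.24425351e-02, -7.80394817e-05]), 'tcp_pos': array([ 0.16683717, -0.67941158,  0.21327679]), 'eef_rot': array([-1.79936886e+02, -1.98376170e-03,  1.37942259e+01]), 'force': array([-0.41109118, -1.25058366,  1.15949166]), 'ft_torque': array([ 0.03485024,  0.03283942, -0.00768278]), 'gripper_force': 0.0, 'grip_width': 0.09110742282231306}
scene [[441.5623021    0.         256.00551988]
 [  0.         441.5623021  187.80347868]
 [  0.           0.           1.        ]] [ 1.14538358 -0.32216434  0.71257077] [45.80851472 -0.94868056 59.98874302] ['pixels', 'camera_matrix', 'xyz', 'orientation']
top [[359.33496944   0.         262.22313965]
 [  0.         359.33496944 188.87844132]
 [  0.           0.           1.        ]] [0.5639615  0.01619942 0.76969784] [  2.22919051  -2.11490595 -91.26999049] ['pixels', 'camera_matrix', 'xyz', 'orientation']
```

View pics/scene0.png

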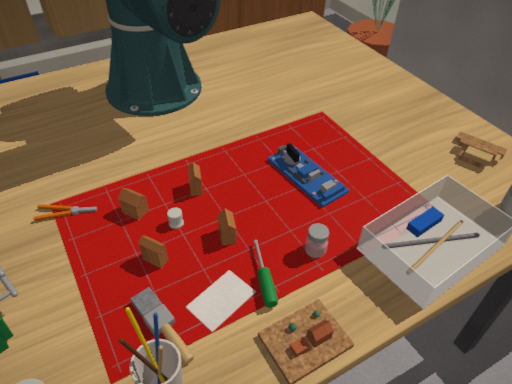

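View pics/top0.png

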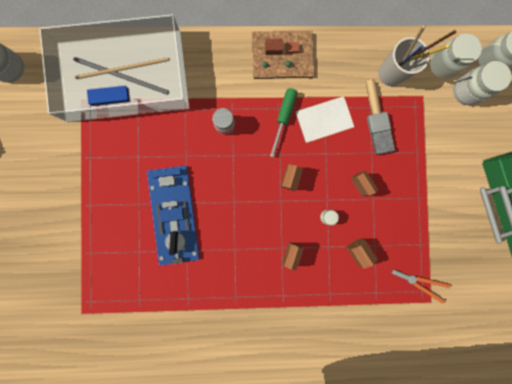

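The scene view shows four brown blanks (near 195,180; 133,204; 227,227; 153,252), the pot at (175,218), the jar at (317,240) and the vise around (307,173). In the top view the blanks are at (292,177), (365,184), (293,256) and (362,253), the pot at (331,218), the jar at (224,121), the vise at (174,215) and its knob at (175,243).

```bash
python3 - <<'E'
import cv2,numpy as np
t=cv2.imread("pics/top0.png");s=cv2.imread("pics/scene0.png")
a=cv2.resize(t[160:275,140:205],None,fx=5,fy=5,interpolation=cv2.INTER_CUBIC)
b=cv2.resize(s[140:205,262:352],None,fx=5,fy=5,interpolation=cv2.INTER_CUBIC)
m=np.zeros((600,800,3),np.uint8);m[:575,:325]=a;m[:325,330:780]=b
cv2.imwrite("pics/v1.png",m)
a=cv2.resize(t[160:275,275:385],None,fx=3.5,fy=3.5,interpolation=cv2.INTER_CUBIC)
b=cv2.resize(s[155:275,110:245],None,fx=3,fy=3,interpolation=cv2.INTER_CUBIC)
m=np.zeros((405,800,3),np.uint8);m[:a.shape[0],:a.shape[1]]=a;m[:b.shape[0],390:390+b.shape[1]]=b
cv2.imwrite("pics/h1.png",m)
E
```

```text
(no output)
```

View pics/v1.png

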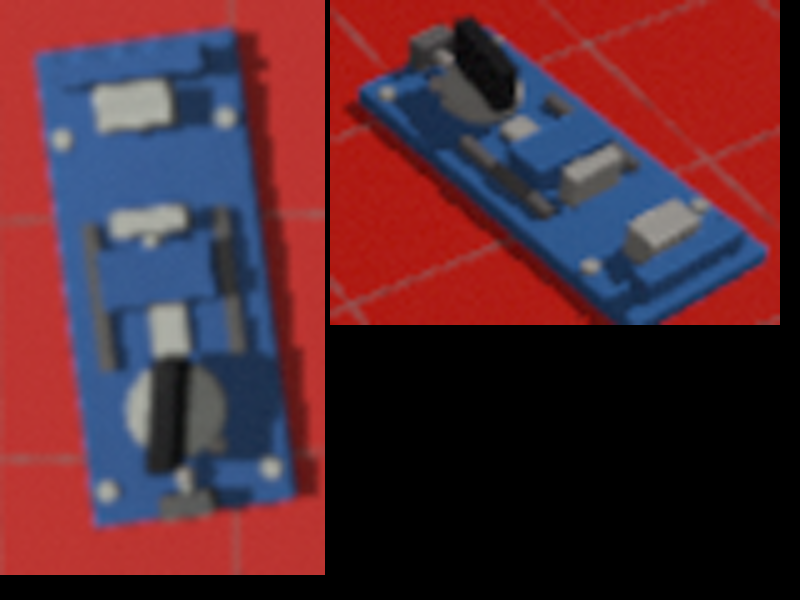

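View pics/h1.png

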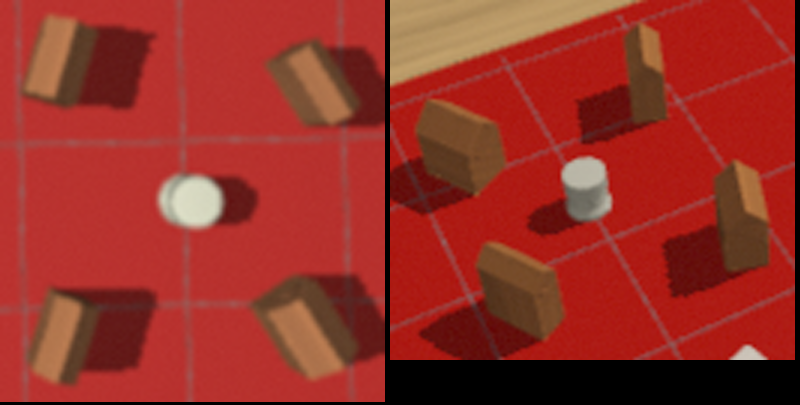

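```bash
cat > fit.py <<'E'
import cv2,numpy as np
from scipy.optimize import minimize
from scipy.spatial.transform import Rotation as R
def project(c,P):
    M=R.from_euler('xyz',c["orientation"],degrees=True).as_matrix()
    q=(np.asarray(P)-c["xyz"])@M; q=q*[1,-1,-1]
    uv=q@np.asarray(c["camera_matrix"]).T
    return uv[:,:2]/uv[:,2:]
def place(P,x,y,z,yaw):
    return R.from_euler('z',yaw).apply(P)+[x,y,z]
def house(w,l=.046,h=.06):
    a,b=l/2,w/2
    return np.array([[s*a,t*b,z] for s in(1,-1) for t in(1,-1) for z in(0,h-b)]+[[s*a,0,h] for s in(1,-1)])
def box(x0,x1,y0,y1,z0,z1):
    return np.array([[x,y,z] for x in(x0,x1) for y in(y0,y1) for z in(z0,z1)])
S=8
def render(c,parts,win):
    u0,v0,u1,v1=win
    m=np.zeros(((v1-v0)*S,(u1-u0)*S),np.uint8)
    for P in parts:
        uv=(project(c,P)-[u0,v0]+.5)*S-.5
        h=cv2.convexHull(np.round(uv*16).astype(np.int32))
        cv2.fillConvexPoly(m,h,1,shift=4)
    return cv2.resize(m.astype(np.float32),(u1-u0,v1-v0),interpolation=cv2.INTER_AREA)
def mask(img,win,lo,hi,ch):
    u0,v0,u1,v1=win
    p=img[v0:v1,u0:u1].astype(float)
    return np.clip((p[...,ch].max(-1)/(p[...,2]+1)-lo)/(hi-lo),0,1)
def ray(c,u,v,z):
    M=R.from_euler('xyz',c["orientation"],degrees=True).as_matrix()
    d=M@(np.linalg.inv(c["camera_matrix"])@[u,v,1]*[1,-1,-1])
    return c["xyz"]+d*(z-c["xyz"][2])/d[2]
def win(c,p,r):
    u,v=project(c,[p])[0].astype(int); return (max(0,u-r),max(0,v-r),min(512,u+r),min(384,v+r))
E
cat > m1.py <<'E'
from fit import *
from rig import camera
C=[camera("top"),camera("scene")]
for n,(u,v) in zip("1234",[(292,177),(365,184),(293,256),(362,253)]):
    p=ray(C[0],u,v,.05); W=[win(c,[p[0],p[1],.03],26) for c in C]
    T=[mask(c["pixels"],w,.33,.45,[1]) for c,w in zip(C,W)]
    def cost(q):
        P=[place(house(q[4]/1e3),q[0]/1e3,q[1]/1e3,q[2]/1e3,q[3])]
        return sum(((render(c,P,w)-t)**2).sum() for c,w,t in zip(C,W,T))
    best=None
    for y0 in np.arange(0,3.1,.5):
        q0=np.array([p[0]*1e3,p[1]*1e3,3,y0,28])
        r=minimize(cost,q0,method="Nelder-Mead",options=dict(initial_simplex=np.vstack([q0]+[q0+d for d in np.diag([8,8,4,.4,5])]),maxfev=500))
        if best is None or r.fun<best.fun: best=r
    print(n,best.x.round(2),np.degrees(best.x[3]).round(1),best.fun.round(1),[t.sum().round() for t in T])
W=[(135,155,215,275),(255,135,360,210)]
V=[box(-.1,.1,-.042,.042,0,.01),box(.062,.072,-.015,.015,.01,.028)]
T=[mask(c["pixels"],w,.4,.7,[0,1]) for c,w in zip(C,W)]
def parts(q):
    k=place(box(-.023,.023,-.006,.006,.021,.047),0,0,0,-q[4])-[.055,0,0]
    return [place(P,q[0]/1e3,q[1]/1e3,q[2]/1e3,q[3]) for P in V+[k]]
def cost(q): return sum(((render(c,parts(q),w)-t)**2).sum() for c,w,t in zip(C,W,T))
p=ray(C[0],173,215,.013)*1e3
q0=np.array([p[0],p[1],3,.13,.1])
for i in range(2):
    r=minimize(cost,q0,method="Nelder-Mead",options=dict(initial_simplex=np.vstack([q0]+[q0+d for d in np.diag([8,8,3,.1,.2])]),maxfev=600));q0=r.x
print("vise",r.x.round(3),np.degrees(r.x[3]),r.fun,[t.sum() for t in T])
# knob by dark pixels
for c,w,t in zip(C,W,T):
    print([np.abs(render(c,parts(r.x),w)-t).sum()])
for nm,u,v,z in(("pot",332,218,.037),("jar",223,119,.06)): print(nm,ray(C[0],u,v,z))
E
python3 m1.py
```

```text
1 [ 6.1491e+02 -7.1390e+01  6.7400e+00 -3.4000e-01  3.0290e+01] -19.7 169.2 [np.float64(598.0), np.float64(578.0)]
2 [ 599.47 -222.35    6.05    3.68   21.62] 210.8 163.3 [np.float64(523.0), np.float64(722.0)]
3 [ 4.5484e+02 -6.9620e+01  6.0800e+00 -3.5000e-01  2.5970e+01] -20.2 258.6 [np.float64(509.0), np.float64(562.0)]
4 [ 456.25 -213.56    6.16    0.54   33.96] 31.0 202.6 [np.float64(663.0), np.float64(811.0)]
vise [ 5.42939e+02  1.75634e+02  7.08400e+00  1.18000e-01 -2.48000e-01] 6.741963553090689 113.78623875786538 [np.float64(4064.6794702778648), np.float64(2344.3679032885957)]
[np.float64(78.42927686308938)]
[np.float64(141.05779780578033)]
pot [ 0.52919212 -0.15328464  0.037     ]
jar [0.73140559 0.0641985  0.06      ]
```

The fit to both views gives widths of 30.3, 21.6, 26.0 and 34.0 mm, so blank 1 at (0.615, -0.071), yaw -20°, should be the 30 mm one. I'll check that between the fingers, so first I'm moving above it.

```bash

python3 -m handwheel '[0.0448,0.0608,-0.0063,0,0,-0.00465,1, 0.0448,0.0608,-0.0063,0,0,-0.00465,1, 0.0448,0.0608,-0.0063,0,0,-0.00465,1, 0.0448,0.0608,-0.0063,0,0,-0.00465,1, 0.0448,0.0608,-0.0063,0,0,-0.00465,1]'
python3 -m handwheel '[0.0448,0.0608,-0.0063,0,0,-0.00465,1, 0.0448,0.0608,-0.0063,0,0,-0.00465,1, 0.0448,0.0608,-0.0063,0,0,-0.00465,1, 0.0448,0.0608,-0.0063,0,0,-0.00465,1, 0.0448,0.0608,-0.0063,0,0,-0.00465,1]'
python3 -m handwheel '[0.0448,0.0608,-0.0063,0,0,-0.00465,1, 0.0448,0.0608,-0.0063,0,0,-0.00465,1, 0.0448,0.0608,-0.0063,0,0,-0.00465,1, 0.0448,0.0608,-0.0063,0,0,-0.00465,1, 0.0448,0.0608,-0.0063,0,0,-0.00465,1]'
python3 -m handwheel '[0.0448,0.0608,-0.0063,0,0,-0.00465,1, 0.0448,0.0608,-0.0063,0,0,-0.00465,1, 0.0448,0.0608,-0.0063,0,0,-0.00465,1, 0.0448,0.0608,-0.0063,0,0,-0.00465,1, 0.0448,0.0608,-0.0063,0,0,-0.00465,1]'
python3 -m handwheel '[0,0,0,0,0,0,1, 0,0,0,0,0,0,1, 0,0,0,0,0,0,1, 0,0,0,0,0,0,1, 0,0,0,0,0,0,1]'
```

```text
t: 0.7
tcp_pos: [0.2795, -0.5265, 0.198]
eef_rot: [-180.0, 0.0, 5.3]
force: [0.4, -1.2, -0.3]
grip_width: 0.0916
gripper_force: 0.0
t: 1.2
tcp_pos: [0.3916, -0.3745, 0.1824]
eef_rot: [180.0, -0.0, -3.0]
force: [0.3, -0.6, 0.1]
grip_width: 0.091
gripper_force: 0.0
t: 1.7
tcp_pos: [0.5037, -0.2224, 0.1666]
eef_rot: [180.0, -0.0, -11.4]
force: [-0.1, -0.7, -0.1]
grip_width: 0.0912
gripper_force: 0.0
t: 2.2
tcp_pos: [0.6156, -0.0704, 0.1508]
eef_rot: [180.0, 0.0, -19.7]
force: [0.4, -0.0, -0.0]
grip_width: 0.0913
gripper_force: 0.0
t: 2.7
tcp_pos: [0.6146, -0.0726, 0.1511]
eef_rot: [180.0, -0.0, -19.7]
force: [-0.1, 0.3, 0.5]
grip_width: 0.0909
gripper_force: 0.0
```

```bash

python3 -m handwheel '[0,0,-0.05,0,0,0,1, 0,0,-0.05,0,0,0,1, 0,0,-0.05,0,0,0,1, 0,0,-0.05,0,0,0,0.6, 0,0,-0.05,0,0,0,0.5]'
python3 -m handwheel '[0,0,0,0,0,0,0.45, 0,0,0,0,0,0,0.4, 0,0,0,0,0,0,0.2, 0,0,0,0,0,0,0, 0,0,0,0,0,0,0]'
python3 -m handwheel '[0,0,0,0,0,0,0, 0,0,0,0,0,0,0, 0,0,0,0,0,0,0, 0,0,0,0,0,0,0, 0,0,0,0,0,0,0]'
```

```text
t: 3.2
tcp_pos: [0.6148, -0.0724, 0.0251]
eef_rot: [-180.0, -0.0, -19.7]
force: [0.2, -0.0, 0.2]
grip_width: 0.0779
gripper_force: 0.0
t: 3.7
tcp_pos: [0.6155, -0.0719, 0.027]
eef_rot: [-180.0, -0.1, -19.7]
force: [-0.4, 0.2, 0.1]
grip_width: 0.0382
gripper_force: 0.0
t: 4.2
tcp_pos: [0.6153, -0.0719, 0.0265]
eef_rot: [-180.0, -0.0, -19.7]
force: [-2.4, 0.1, 7.5]
grip_width: 0.0299
gripper_force: 30.0
```

The grip reads 29.9 mm, so this is the right blank. I'll lift it and carry it above the seat.

```bash

python3 -m handwheel '[0,0,0.03,0,0,0,0, 0,0,0.05,0,0,0,0, 0,0,0.05,0,0,0,0, 0,0,0.05,0,0,0,0, 0,0,0.05,0,0,0,0]'
python3 -m handwheel '[-0.0037,0.0338,0,0,0,0.02156,0, -0.0037,0.0338,0,0,0,0.02156,0, -0.0037,0.0338,0,0,0,0.02156,0, -0.0037,0.0338,0,0,0,0.02156,0, -0.0037,0.0338,0,0,0,0.02156,0]'
python3 -m handwheel '[-0.0037,0.0338,0,0,0,0.02156,0, -0.0037,0.0338,0,0,0,0.02156,0, -0.0037,0.0338,0,0,0,0.02156,0, -0.0037,0.0338,0,0,0,0.02156,0, -0.0037,0.0338,0,0,0,0.02156,0]'
python3 -m handwheel '[-0.0037,0.0338,0,0,0,0.02156,0, -0.0037,0.0338,0,0,0,0.02156,0, -0.0037,0.0338,0,0,0,0.02156,0, -0.0037,0.0338,0,0,0,0.02156,0, -0.0037,0.0338,0,0,0,0.02156,0]'
python3 -m handwheel '[0,0,0,0,0,0,0, 0,0,0,0,0,0,0, 0,0,0,0,0,0,0, 0,0,0,0,0,0,0, 0,0,0,0,0,0,0]'
python3 - <<'E'
from rig import env,camera
import cv2,numpy as np
m=[cv2.resize(camera(n)["pixels"][y:y+150,x:x+130],None,fx=3,fy=3,interpolation=cv2.INTER_CUBIC) for n,x,y in(("top",110,130),("scene",240,80))]
cv2.imwrite("pics/p1.png",np.hstack(m)); s=env.state();print(s["tcp_pos"],s["eef_rot"],s["force"],s["joints"])
E
```

```text
t: 4.7
tcp_pos: [0.6148, -0.0718, 0.1429]
eef_rot: [-180.0, -0.0, -19.7]
force: [0.1, -0.9, -1.0]
grip_width: 0.0298
gripper_force: 30.0
t: 5.2
tcp_pos: [0.6056, 0.0134, 0.142]
eef_rot: [180.0, -0.0, 19.4]
force: [0.3, 0.0, -0.1]
grip_width: 0.0297
gripper_force: 30.0
t: 5.7
tcp_pos: [0.5963, 0.0979, 0.1419]
eef_rot: [180.0, -0.0, 58.3]
force: [-0.4, -1.2, -0.8]
grip_width: 0.0297
gripper_force: 30.0
t: 6.2
tcp_pos: [0.5871, 0.1824, 0.1419]
eef_rot: [180.0, -0.0, 97.1]
force: [-0.1, -0.3, -0.1]
grip_width: 0.0298
gripper_force: 30.0
t: 6.7
tcp_pos: [0.5872, 0.1812, 0.141]
eef_rot: [-180.0, 0.0, 96.7]
force: [0.3, 0.0, -1.2]
grip_width: 0.03
gripper_force: 30.0
[0.58723292 0.18134233 0.14093802] [-1.79995332e+02  1.62886683e-03  9.66868445e+01] [-0.31553698  0.44719322 -0.89561529] [ 1.49888589e+01  1.96528238e+01  1.11303831e+02 -1.24160836e-03
  4.90481994e+01  8.30282825e+00]
```

View pics/p1.png

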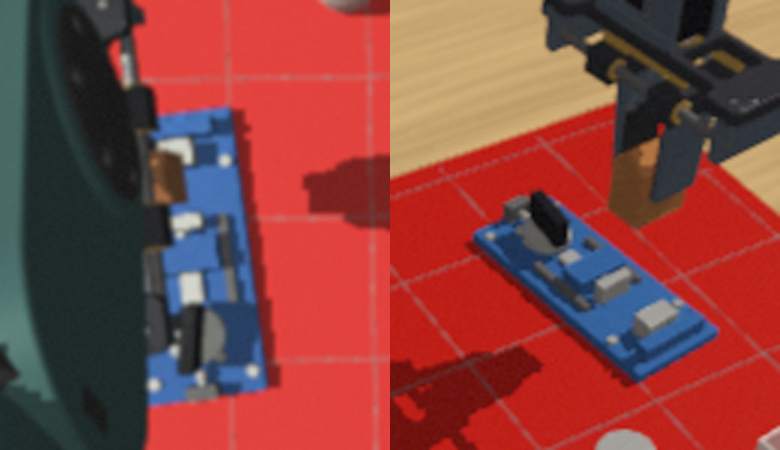

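The scene view shows the held blank cleanly, its lower edges near (612–683, 205–228) in the montage. The top view is mostly hidden by the arm. I'll measure scene-camera bias with the blank as reference.

```bash
cat > m2.py <<'E'
from fit import *
from rig import camera,env
import sys
c=camera("scene")
def brown(img,w):
    u0,v0,u1,v1=w; p=img[v0:v1,u0:u1].astype(float)+1
    g=p[...,1]/p[...,2]; b=p[...,0]/p[...,2]
    return np.clip((g-.33)/.12,0,1)*np.clip((.75-b)/.15,0,1)
s=[env.state() for _ in range(3)][-1]; x,y,z=s["tcp_pos"]; psi=np.radians(s["eef_rot"][2]); zb=z-.023
tip=project(c,[[x,y,z]])[0]
w=(int(tip[0])-22,int(project(c,[[x,y,zb+.016]])[0][1])+2,int(tip[0])+22,int(tip[1])+22)
t=brown(c["pixels"],w)
def cost(q): return ((render(c,[place(house(.03),q[0]/1e3,q[1]/1e3,zb,psi)],w)-t)**2).sum()
best=min((minimize(cost,q0,method="Nelder-Mead",options=dict(initial_simplex=[q0,q0+[6,0],q0+[0,6]])) for q0 in np.array([[x,y]])*1e3+np.array([[0,0],[5,5],[-5,-5],[5,-5]])),key=lambda r:r.fun)
print("tcp",s["tcp_pos"]*1e3,"zb",zb,"house-tcp in scene",best.x-[x*1e3,y*1e3],best.fun,t.sum())
a=np.radians(6.74);e=best.x-[x*1e3,y*1e3];print("along vise x,y",e@[np.cos(a),np.sin(a)],e@[-np.sin(a),np.cos(a)])
E
python3 m2.py
cat > m3.py <<'E'
# vise, each camera alone, z fixed 3 mm (from the first pictures)
from fit import *
from rig import camera
C=[camera("top"),camera("scene")]
for c,f in zip(C,("top0","scene0")): c["pixels"]=cv2.imread(f"pics/{f}.png")
W=[(135,155,215,275),(255,135,360,210)]
V=[box(-.1,.1,-.042,.042,0,.01),box(.062,.072,-.015,.015,.01,.028)]
for c,w in zip(C,W):
    t=mask(c["pixels"],w,.4,.7,[0,1])
    def cost(q):
        k=place(box(-.023,.023,-.006,.006,.021,.047),0,0,0,-.12)-[.055,0,0]
        return ((render(c,[place(P,q[0]/1e3,q[1]/1e3,.003,q[2]) for P in V+[k]],w)-t)**2).sum()
    q0=np.array([543,175.6,.118])
    for i in range(2):
        r=minimize(cost,q0,method="Nelder-Mead",options=dict(initial_simplex=np.vstack([q0]+[q0+d for d in np.diag([5,5,.1])])));q0=r.x
    x,y,a=r.x
    print("vise",r.x.round(2),np.degrees(a).round(2),r.fun.round(1),"seat",x+45*np.cos(a),y+45*np.sin(a),"knob",x-55*np.cos(a),y-55*np.sin(a))
for c,n in zip(C,("top","scene")):
    for nm,(u,v) in zip("1",[(0,0)]):
        p=[.6149,-.0714]; w=win(c,[*p,.03],26); t=mask(c["pixels"],w,.33,.45,[1])
        def cost(q): return ((render(c,[place(house(.03),q[0]/1e3,q[1]/1e3,.003,q[2])],w)-t)**2).sum()
        q0=np.array([615,-71.4,-.34])
        for i in range(2):
            r=minimize(cost,q0,method="Nelder-Mead",options=dict(initial_simplex=np.vstack([q0]+[q0+d for d in np.diag([5,5,.1])])));q0=r.x
        print("house1",n,r.x.round(2),r.fun.round(1))
E
python3 m3.py
```

```text
tcp [587.22560665 181.40177097 140.92448406] zb 0.1179244840642101 house-tcp in scene [-0.1243382  -0.56147638] 24.963102661243774 207.3674177091711
along vise x,y -0.1893760469913145 -0.5430031528168828
vise [5.4285e+02 1.7642e+02 1.2000e-01] 6.71 18.7 seat 587.5392850906225 181.6784793957218 knob 488.22416126466794 169.99489349774797
vise [5.3983e+02 1.7882e+02 1.2000e-01] 6.76 92.9 seat 584.5219213545012 184.11398348839913 knob 485.21631507290004 172.34977671345527
house1 top [ 6.1483e+02 -7.2510e+01 -3.2000e-01] 131.6
house1 scene [ 6.1257e+02 -6.9880e+01 -3.4000e-01] 32.6
```

```bash

python3 -m handwheel '[0,0,-0.04,0,0,0,0, 0,0,-0.04,0,0,0,0, 0,0,-0.04,0,0,0,0, 0,0,-0.03,0,0,0,0, 0,0,-0.006,0,0,0,0]'
python3 -m handwheel '[0,0,0,0,0,0,0, 0,0,0,0,0,0,0, 0,0,0,0,0,0,0, 0,0,0,0,0,0,0, 0,0,0,0,0,0,0]'
python3 m2.py
python3 - <<'E'
from rig import camera
from fit import *
c=camera("scene");k=4
p=cv2.resize(c["pixels"][120:215,262:362],None,fx=k,fy=k,interpolation=cv2.INTER_CUBIC);q=p.copy()
def dr(P,x,y,z,a,col):
    uv=project(c,place(P,x,y,z,a)); uv=((uv-[262,120]+.5)*k-.5).astype(np.int32)
    cv2.polylines(q,[cv2.convexHull(uv)],True,col,1)
for (x,y),col in(((.54285,.17642),(0,255,255)),((.53983,.17882),(255,255,255))):
    for B in(box(-.1,.1,-.042,.042,0,.01),box(.062,.072,-.015,.015,.01,.028),box(.017,.027,-.015,.015,.01,.028)): dr(B,x,y,.003,.118,col)
cv2.imwrite("pics/low.png",np.hstack([p,q]))
E
```

```text
t: 7.45
tcp_pos: [0.5862, 0.1814, 0.0612]
eef_rot: [-179.9, 0.0, 96.7]
force: [-0.9, 0.7, -0.8]
grip_width: 0.0297
gripper_force: 30.0
t: 7.95
tcp_pos: [0.5874, 0.1817, 0.0634]
eef_rot: [180.0, -0.0, 96.7]
force: [0.2, 0.4, -1.5]
grip_width: 0.0296
gripper_force: 30.0
tcp [587.3320508  181.71889058  63.27403321] zb 0.040274033207703515 house-tcp in scene [-1.37404387  0.6493107 ] 41.29470525259108 181.27269283912966
along vise x,y -1.2883420400502585 0.8060866694492624
```

View pics/low.png

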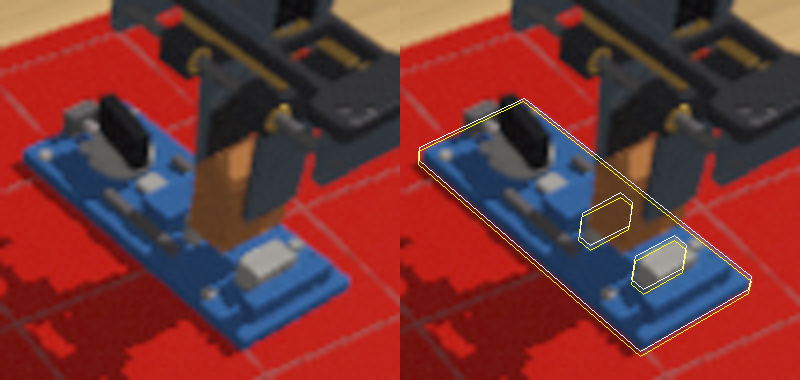

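The blank's lower edges line up with the gap, give or take about 1 mm. I'll correct slightly and descend into the gap in stages, watching the force.

```bash

python3 -m handwheel '[-0.0018,0.0018,-0.004,0,0,0,0, 0,0,-0.006,0,0,0,0, 0,0,-0.006,0,0,0,0, 0,0,-0.006,0,0,0,0, 0,0,-0.004,0,0,0,0]'
python3 -m handwheel '[0,0,0,0,0,0,0, 0,0,0,0,0,0,0, 0,0,0,0,0,0,0, 0,0,0,0,0,0,0, 0,0,0,0,0,0,0]'
python3 -c "
from rig import env
s=env.state();print(s['tcp_pos'],s['force'],s['ft_torque'])"
```

```text
t: 8.55
tcp_pos: [0.5861, 0.1825, 0.0495]
eef_rot: [-180.0, 0.0, 96.7]
force: [-0.5, 0.9, -0.8]
grip_width: 0.0299
gripper_force: 30.0
t: 9.05
tcp_pos: [0.5864, 0.1826, 0.0501]
eef_rot: [180.0, -0.0, 96.7]
force: [0.3, -0.0, -1.2]
grip_width: 0.0296
gripper_force: 30.0
[0.58635883 0.18259145 0.0500532 ] [ 0.27268452 -0.02237958 -1.20000153] [-0.00062164 -0.13452794 -0.02842058]
```

```bash

python3 -m handwheel '[0,0,-0.006,0,0,0,0, 0,0,-0.006,0,0,0,0, 0,0,-0.005,0,0,0,0, 0,0,-0.004,0,0,0,0, 0,0,-0.002,0,0,0,0]'
python3 -m handwheel '[0,0,-0.001,0,0,0,0, 0,0,-0.001,0,0,0,0, 0,0,-0.001,0,0,0,0, 0,0,0,0,0,0,0, 0,0,0,0,0,0,0]'
```

```text
t: 9.55
tcp_pos: [0.5861, 0.1825, 0.0381]
eef_rot: [-180.0, 0.0, 96.7]
force: [-0.4, -1.4, -0.3]
grip_width: 0.0298
gripper_force: 30.0
t: 10.05
tcp_pos: [0.5863, 0.1826, 0.037]
eef_rot: [180.0, -0.0, 96.7]
force: [0.2, -0.6, 0.4]
grip_width: 0.0298
gripper_force: 30.0
```

```bash

python3 -m handwheel '[0,0,-0.001,0,0,0,0, 0,0,0,0,0,0,0, 0,0,0,0,0,0,0, 0,0,0,0,0,0,0, 0,0,0,0,0,0,0]'
python3 -m handwheel '[0,0,-0.001,0,0,0,0, 0,0,0,0,0,0,0, 0,0,0,0,0,0,0, 0,0,0,0,0,0,0, 0,0,0,0,0,0,0]'
python3 -m handwheel '[0,0,-0.001,0,0,0,0, 0,0,0,0,0,0,0, 0,0,0,0,0,0,0, 0,0,0,0,0,0,0, 0,0,0,0,0,0,0]'
```

```text
t: 10.55
tcp_pos: [0.5864, 0.1826, 0.0365]
eef_rot: [180.0, -0.0, 96.7]
force: [-0.3, -0.6, 3.1]
grip_width: 0.0303
gripper_force: 30.0
t: 11.05
tcp_pos: [0.5864, 0.1826, 0.0365]
eef_rot: [180.0, -0.0, 96.7]
force: [-3.5, -1.1, 11.4]
grip_width: 0.0297
gripper_force: 30.0
t: 11.55
tcp_pos: [0.5864, 0.1826, 0.0365]
eef_rot: [-180.0, 0.0, 96.7]
force: [-7.4, -1.9, 20.7]
grip_width: 0.0299
gripper_force: 30.0
```

It touches the bed at TCP z 0.0365, which matches full depth. Now I'll release and lift.

```bash

python3 -m handwheel '[0,0,0.001,0,0,0,0, 0,0,0,0,0,0,0.4, 0,0,0,0,0,0,0.55, 0,0,0,0,0,0,0.6, 0,0,0,0,0,0,0.6]'
python3 -m handwheel '[0,0,0.02,0,0,0,0.6, 0,0,0.04,0,0,0,0.6, 0,0,0.05,0,0,0,0.6, 0,0,0.05,0,0,0,0.6, 0,0,0.05,0,0,0,0.6]'
python3 -m handwheel '[-0.055,-0.01,0.05,0,0,0.02,0.6, -0.055,-0.01,0,0,0,0.02,0.6, -0.055,-0.01,0,0,0,0.02,0.6, 0,0,0,0,0,0.02,0.6, 0,0,0,0,0,0.02,0.6]'
python3 -m handwheel '[0,0,0,0,0,0.0228,0.6, 0,0,0,0,0,0.0228,0.6, 0,0,0,0,0,0.0228,0.6, 0,0,0,0,0,0.0228,0.6, 0,0,0,0,0,0.0228,0.6]'
python3 - <<'E'
from rig import camera,env
from fit import *
C=[camera("top"),camera("scene")];c=C[1]
# house in scene
w=(285,115,345,190)
u0,v0,u1,v1=w;p=c["pixels"][v0:v1,u0:u1].astype(float)+1
t=np.clip((p[...,1]/p[...,2]-.33)/.12,0,1)*np.clip((.75-p[...,0]/p[...,2])/.15,0,1)
def cost(q): return ((render(c,[place(house(.03),q[0]/1e3,q[1]/1e3,.013,q[2])],w)-t)**2).sum()
q0=np.array([586,183,1.688])
r=minimize(cost,q0,method="Nelder-Mead",options=dict(initial_simplex=np.vstack([q0]+[q0+d for d in np.diag([5,5,.1])])))
print("house scene",r.x,np.degrees(r.x[2]),r.fun,t.sum())
a=cv2.resize(c["pixels"][110:210,262:362],None,fx=4,fy=4,interpolation=cv2.INTER_CUBIC)
b=cv2.resize(C[0]["pixels"][160:260+10,130:230],None,fx=4,fy=4,interpolation=cv2.INTER_CUBIC)[:400]
cv2.imwrite("pics/rel.png",np.hstack([a,b]));print(env.state()["tcp_pos"],env.state()["eef_rot"])
E
```

```text
t: 12.05
tcp_pos: [0.5862, 0.1826, 0.0358]
eef_rot: [-180.0, 0.0, 96.7]
force: [0.3, 0.4, 0.2]
grip_width: 0.0544
gripper_force: 0.0
t: 12.55
tcp_pos: [0.5862, 0.1826, 0.1426]
eef_rot: [180.0, -0.0, 96.7]
force: [0.5, 0.5, -0.4]
grip_width: 0.0547
gripper_force: 0.0
t: 13.05
tcp_pos: [0.5033, 0.1675, 0.1669]
eef_rot: [180.0, 0.0, 133.0]
force: [-0.2, 0.5, -0.1]
grip_width: 0.0551
gripper_force: 0.0
t: 13.55
tcp_pos: [0.5038, 0.1676, 0.1666]
eef_rot: [180.0, 0.0, 174.1]
force: [-0.4, -0.0, -0.8]
grip_width: 0.0549
gripper_force: 0.0
house scene [586.47794188 182.45709098   1.7843616 ] 102.23638858118198 378.1841234080322 835.687619344544
[0.50384712 0.16760816 0.16655648] [1.79988459e+02 3.02242990e-02 1.73920554e+02]
```

View pics/rel.png

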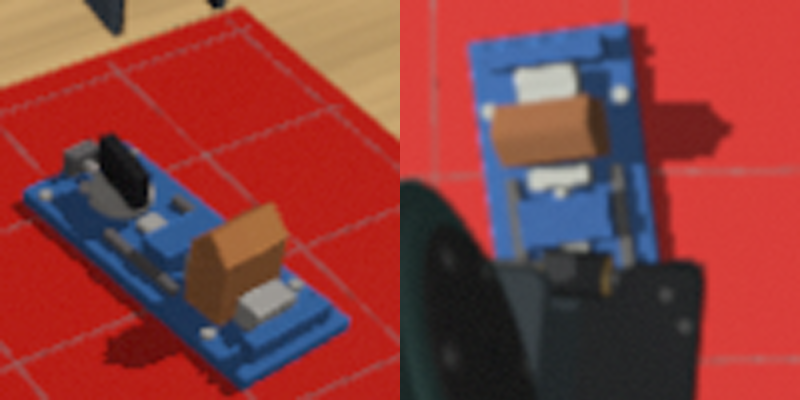

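The blank stands upright and square between the jaws in both views. Next I'll measure the knob bar.

```bash
python3 - <<'E'
from rig import camera
from fit import *
C=[camera("top"),camera("scene")]
for c,n,w,k in zip(C,("top0","scene0"),((160,225,192,262),(280,138,308,168)),((488.2,170),(485.2,172.3))):
    im=cv2.imread(f"pics/{n}.png").astype(float); u0,v0,u1,v1=w
    t=np.clip((80-im[v0:v1,u0:u1].max(-1))/40,0,1)
    def cost(q): return ((render(c,[place(box(-.023,.023,-.006,.006,.024,.05),q[0]/1e3,q[1]/1e3,0,.118-q[2])],w)-t)**2).sum()
    best=None
    for th in(0,.2,.4):
        q0=np.array([*k,th]); r=minimize(cost,q0,method="Nelder-Mead",options=dict(initial_simplex=np.vstack([q0]+[q0+d for d in np.diag([5,5,.2])])))
        if best is None or r.fun<best.fun:best=r
    print(n,best.x,best.fun,t.sum())
E
```

```text
top0 [4.87642602e+02 1.68805303e+02 2.51198912e-01] 44.650273437500005 170.425
scene0 [4.86351939e+02 1.71385950e+02 2.70570605e-01] 26.113076171875 171.3
```

```bash

python3 -m handwheel '[-0.0336,0.006,0,0,0,0.003,0.5, 0,0,-0.05,0,0,0,0.45, 0,0,-0.05,0,0,0,0.4, 0,0,-0.05,0,0,0,0.4, 0,0,-0.05,0,0,0,0.4]'
python3 -m handwheel '[0,0,-0.04,0,0,0,0.4, 0,0,-0.025,0,0,0,0.4, 0,0,-0.01,0,0,0,0.4, 0,0,0,0,0,0,0.4, 0,0,0,0,0,0,0.4]'
python3 -m handwheel '[0,0,0,0,0,0,0.3, 0,0,0,0,0,0,0.2, 0,0,0,0,0,0,0.15, 0,0,0,0,0,0,0.1, 0,0,0,0,0,0,0.1]'
python3 -m handwheel '[0,0,0,0,0,0,0, 0,0,0,0,0,0,0, 0,0,0,0,0,0,0, 0,0,0,0,0,0,0, 0,0,0,0,0,0,0]'
python3 -c "
from rig import env
s=env.state();print(s['tcp_pos'],s['force'],s['ft_torque'])"
```

```text
t: 14.25
tcp_pos: [0.4859, 0.1707, 0.0653]
eef_rot: [180.0, 0.0, 174.8]
force: [0.3, 0.4, 0.5]
grip_width: 0.0365
gripper_force: 0.0
t: 14.75
tcp_pos: [0.4874, 0.1708, 0.0292]
eef_rot: [180.0, 0.1, 174.8]
force: [-0.3, -0.7, -0.4]
grip_width: 0.0365
gripper_force: 0.0
t: 15.25
tcp_pos: [0.4872, 0.1706, 0.0287]
eef_rot: [180.0, 0.0, 174.9]
force: [-0.8, 0.6, 5.5]
grip_width: 0.0118
gripper_force: 30.0
t: 15.75
tcp_pos: [0.4872, 0.1707, 0.0287]
eef_rot: [180.0, 0.0, 174.9]
force: [-0.3, 0.0, 5.7]
grip_width: 0.0118
gripper_force: 30.0
[0.48716034 0.17066099 0.02867901] [-0.25555591  0.03462423  5.67335333] [0.09229429 0.03484812 0.0151291 ]
```

The bar is gripped with the width reading 11.8 mm and almost no side force. I'll turn it clockwise.

```bash

python3 -m handwheel '[0,0,0,0,0,-0.012,0, 0,0,0,0,0,-0.012,0, 0,0,0,0,0,-0.012,0, 0,0,0,0,0,-0.012,0, 0,0,0,0,0,-0.012,0]'
python3 -m handwheel '[0,0,0,0,0,-0.012,0, 0,0,0,0,0,-0.012,0, 0,0,0,0,0,-0.012,0, 0,0,0,0,0,-0.012,0, 0,0,0,0,0,-0.012,0]'
python3 -m handwheel '[0,0,0,0,0,-0.012,0, 0,0,0,0,0,-0.012,0, 0,0,0,0,0,-0.008,0, 0,0,0,0,0,0,0, 0,0,0,0,0,0,0]'
python3 -c "
from rig import env
s=env.state();print(s['tcp_pos'],s['eef_rot'],s['force'],s['ft_torque'])"
```

```text
t: 16.25
tcp_pos: [0.4871, 0.1704, 0.0287]
eef_rot: [-180.0, 0.0, 153.1]
force: [-0.9, -3.3, 7.3]
grip_width: 0.0118
gripper_force: 30.0
t: 16.75
tcp_pos: [0.4869, 0.1701, 0.0286]
eef_rot: [-180.0, 0.0, 131.5]
force: [-2.0, -7.5, 10.5]
grip_width: 0.0118
gripper_force: 30.0
t: 17.25
tcp_pos: [0.4868, 0.17, 0.0287]
eef_rot: [-179.9, 0.0, 120.2]
force: [-3.4, -8.2, 11.0]
grip_width: 0.0118
gripper_force: 30.0
[0.48675977 0.1700347  0.02866623] [-1.79935226e+02  2.01751082e-02  1.20153734e+02] [-3.35507306 -8.16898572 10.99238686] [-1.49414172  0.36087834 -0.01506207]
```

```bash

python3 -m handwheel '[0,0,0,0,0,-0.008,0, 0,0,0,0,0,0,0, 0,0,0,0,0,0,0, 0,0,0,0,0,0,0.2, 0,0,0,0,0,0,0.4]'
python3 -m handwheel '[0,0,0,0,0,0,0.4, 0,0,0,0,0,0,0.4, 0,0,0.03,0,0,0,0.4, 0,0,0.05,0,0,0,0.4, 0,0,0.05,0,0,0,0.4]'
python3 -m handwheel '[0,0,0.08,0,0,0,0.4, -0.05,-0.08,0,0,0,0,0.4, -0.05,-0.08,0,0,0,0,0.4, 0,-0.09,0,0,0,0,0.4, 0,-0.09,0,0,0,0,0.4]'
python3 -m handwheel '[0,-0.09,0,0,0,0,0.4, 0,-0.09,0,0,0,0,0.4, 0,-0.09,0,0,0,0,0.4, 0,0,0,0,0,0,0.4, 0,0,0,0,0,0,0.4]'
python3 - <<'E'
from rig import camera
from fit import *
C=[camera("top"),camera("scene")]
for c,n,w,k in zip(C,("top","scene"),((160,225,192,262),(280,138,308,168)),((487.6,168.8),(486.3,171.4))):
    im=c["pixels"].astype(float); u0,v0,u1,v1=w
    t=np.clip((80-im[v0:v1,u0:u1].max(-1))/40,0,1)
    def cost(q): return ((render(c,[place(box(-.023,.023,-.006,.006,.024,.05),*np.array(k)/1e3,0,.118-q[0])],w)-t)**2).sum()
    print(n,min((cost([th]),th) for th in np.arange(.2,1.5,.03)))
a=cv2.resize(C[1]["pixels"][110:210,262:362],None,fx=4,fy=4,interpolation=cv2.INTER_CUBIC)
b=cv2.resize(C[0]["pixels"][160:270,130:230],None,fx=4,fy=4,interpolation=cv2.INTER_CUBIC)[:400]
cv2.imwrite("pics/end.png",np.hstack([a,b]))
E
```

```text
t: 17.75
tcp_pos: [0.487, 0.1706, 0.0284]
eef_rot: [180.0, -0.0, 117.3]
force: [0.5, 0.4, 0.8]
grip_width: 0.0231
gripper_force: 0.0
t: 18.25
tcp_pos: [0.4868, 0.1706, 0.0949]
eef_rot: [-180.0, -0.0, 117.3]
force: [0.3, -0.2, 0.9]
grip_width: 0.0368
gripper_force: 0.0
t: 18.75
tcp_pos: [0.4364, -0.0007, 0.1347]
eef_rot: [179.9, 0.0, 117.3]
force: [1.9, 0.1, 0.6]
grip_width: 0.0364
gripper_force: 0.0
t: 19.25
tcp_pos: [0.4369, -0.1351, 0.1341]
eef_rot: [180.0, 0.0, 117.1]
force: [0.3, 0.3, -1.0]
grip_width: 0.0366
gripper_force: 0.0
top (np.float64(33.95152343749999), np.float64(1.19))
scene (np.float64(29.4820703125), np.float64(1.04))
```

View pics/end.png

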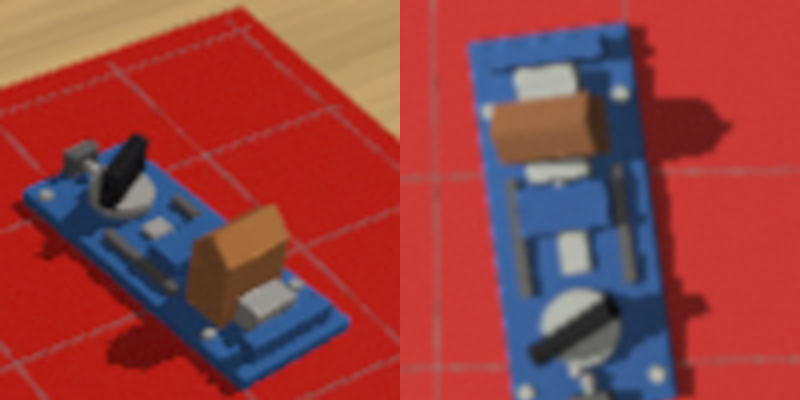

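The knob has stayed at roughly 1.15 rad, with the jaw against the upright blank and the arm clear of everything. I'm handing the job in.

```bash
python3 -c "
from rig import ticket
print(ticket.close_job())"
```

```text
the job is handed in; nothing more can be done
None
```

I clamped the 30 mm blank (29.9 mm between the fingers) upright in the vise with the knob turned past its detent and released, and handed the job in at about 19 s; no verdict came back, and I did not measure the clamping force.

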